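Layer two tiles with a separator and hold the damp box open for loading

ROBOT

A 7-joint arm with a two-finger parallel gripper is mounted at the origin on the work surface. World frame = base frame: x ahead of the robot, y to its left, z up, the work surface at z = 0. Lengths are in m, angles in degrees, forces in N, time in s.
With the tool pointing down it reaches from about 0.4 to 0.9 m from the base axis. Payload 5.5 kg.
Tool frame: the origin (TCP) lies midway between the tips of the shut fingers; the grasp point (between the pads) lies 19 mm behind it (manip.grip_point_offset is the distance from the TCP to the grasp point, in m); y points along the fingers, x is the direction in which the jaws open and shut, and the axes are right-handed (so a half turn about y gives the same grasp; the last joint's range is limited). The gripper opens to 85 mm and grips with 20 to 120 N. Pads are 22 mm wide; open, the fingers measure 114 mm over their backs; the gripper's body (76 mm by 85 mm) begins 54 mm behind the grasp point. The pads swing forward as they close: fully open they stand 13 mm farther back than shut.
Start: joints at [84.695, 28.699, -24.465, 88.831, 12.651, 65.22, -12.049], TCP at [0.226, -0.609, 0.231] pointing down, gripper open.
Joint ranges: [-164.97, 164.97], [-17.58, 116.51], [-87.97, 89.64], [11.32, 138.91], [-80.73, 260.73], [10.89, 115.49], [-147.41, 147.41]. Speed limits (degrees/s): [147.25, 147.25, 180, 180, 180, 180, 180].

INTERFACE

Orientations are given as a 3x3 rotation matrix whose columns are the frame's x, y, z axes.
In Python, from station import manip gives the robot as it stands.
- The arm moves only by the shell command python3 -m pendant 'ROWS'. ROWS is JSON, a list of rows, each a list of 3 entries, a list of its own where there are three numbers: the shift along the world's x, y, z in units of 25 mm (1.0 is 25 mm), then the turn, a rotation vector about the world's x, y, z in degrees, then the closure, from 0 (fully open) to 1 (shut). In form: [[[dx, dy, dz], [ax, ay, az], jaw], ...]. A call has 1 to 8 rows; each row is the pose to reach, as a shift and turn from the pose commanded when the call began; what a row does not reach only later rows make up. A row lasts 1/12 s, in which the tool goes at most 41.7 mm and 7.16 degrees, less where a joint would pass 70% of its speed; a pose out of reach is approached as far as the arm can. A call with a gripper value outside its range is refused whole. The fingers move at their own pace and stop on an object; the grip force is fixed at half the most. Time passes only in rows, so rows that repeat a pose let the fingers close. It gives the time, the measured TCP pose, the force and the opening at its end, in the units of the state.
- manip.get_obs(): the state, without advancing time (a new reading comes with each control period).
- manip.capture(name): name is "scene" or "side" or "wrist"; returns a dict with "frame" (384x512x3 uint8, blue, green, red), "fovy" (degrees; the focal length in pixels is half the picture's height over the tangent of half this angle, whatever the lens; pixels are square), "cx", "cy" (the principal point, pixels), "dist" ([k1, k2, p1, p2, k3] as OpenCV has them; the pictures are not rectified), "extrinsics" (4x4, takes a point from world to camera coordinates). Camera axes: x right, y down, z forward; pixel columns grow to the right and rows downward; lengths in m; the calibration is good to about 2 mm. A picture is of the moment at which its call begins. There is no depth.
- manip.close_job(): hands the job in, once; it reports no verdict.
Trained networks look in the newest picture that a camera, given by its name, has taken for a name from the list of things; names that differ only in an ending like _2 or _b are one class to them, and where a whole thing is asked for, a point or a joint stands for the part that bears it (a point fixed in the world has none). Each returns a list of dicts, best first, with "confidence" (0 to 1); they miss things now and then, are a little off and sometimes report something else, mostly with a low value. They report only what shows in the picture. A call takes as long as a camera call. They do not tell look-alikes from the thing itself.
- manip.cut_out(camera, target): "mask" (384x512 bool, what is visible of it) and "extent" ([centre column, centre row, width, height] in pixels, round what is visible of it).
- manip.landmark_of(camera, target): "location" ([column, row] in pixels: a listed point, or the origin of a listed thing).
The state is a dict: "clock": time; "joint_pos": joint angles; "dq": joint speeds; "joint_torque": joint torques, N m; "ee_pos": TCP position; "orientation": TCP orientation; "ft_force": force on the tool from outside, world axes, zero at the start; "moment": the same for the moment, N m; "finger_gap": finger opening in m.
Only numpy, scipy, OpenCV 4.12 (cv2) and the standard library are available. Lean on these libraries where they do the work, as an engineer would, in place of code of your own. Each camera call takes 0.05 s, during which the arm holds its last target.

TASK

Get the tiles ready for the damp box: lay the thin plywood separator from the drying rack squarely on the tile that lies on the ware board, then lay the rack's tile squarely on the separator, setting each down without dropping it and leaving the bottom tile and the jar, bowl and brush where they are. Then raise the damp box's lid and hold it open at 45 degrees so that a colleague can load the stack: the lid falls shut by itself, so finish while still holding it there.

Things in the scene. Friction and masses are not known exactly. Their poses are not given: they have to be found in the camera images.
- rack: Fixed drying rack: base 120 x 240 x 4 mm, two wooden battens (20 mm wide, tops 20 mm above the table) along its y at x = -40 and +40 mm. Separator and upper tile lie across them side by side, about 58 mm either side of centre in y, in either order, long sides along rack x; under them, between battens, is free room for fingertips. Origin: centre of underside. To the robot's left or right.
- separator: Loose thin plywood sheet, 120 (x) x 60 (y) x 6 (z) mm, about 30 g, starting on the rack, its underside 20 mm above the table. Origin: centre of its underside; x is its long side.
- upper_tile: Loose fired terracotta tile, 110 (x) x 50 (y) x 14 (z) mm, about 150 g, starting on the rack, its underside 20 mm above the table. Origin: centre of its underside; x is its long side.
- ware_board: Fixed wooden board, 160 (x) x 90 (y) x 12 (z) mm, on the table in front of the robot, carrying the lower tile. Origin: centre of the underside; x is its long side.
- lower_tile: Loose terracotta tile, the same as the upper tile, 110 (x) x 50 (y) x 14 (z) mm, lying flat on the ware board with its underside 12 mm above the table. Origin: centre of its underside; x is its long side.
- damp_box: Fixed grey plastic box, 200 (x) x 240 (y) x 100 (z) mm, open at the top under a hinged wooden lid. Origin: centre of the underside, on the table; its x axis points away from the robot, to the hinge side. Stands on the other side from the rack.
- hinge (a point): Middle of the lid's hinge axis, at the box's far upper edge, 104 mm along x from the box's centre and 103 mm above the table. The hinge axis is the box's y axis; the axes of this point are those of the box.
- lid_bar (a point): Middle of the lid's handle: round steel bar 12 mm thick, 110 mm between its posts, parallel to the hinge, centre line 40 mm above the lid's top face. In the lid's frame from the hinge: x = -180, z = +47 mm; shut, it is 150 mm above the table. Round, so it can turn between fingers that pinch it from above, closing along the box's x. Moves with the lid.
- lid (a joint): Opening angle of the lid in rad: 0 shut, 0.785 is 45 degrees, stop at 1.9. The lid is a wooden panel 206 x 246 x 10 mm plus bar handle, about 0.45 kg; shut, it runs from the hinge towards the robot, its top face 7 mm above the hinge axis, its axes those of the box; opening lifts its robot-side edge. Almost no friction: let go at 45 degrees, it falls shut.
- glaze_jar: Bystander: capped white jar, 56 mm across, 85 mm high, beyond the ware board. Origin: centre of its underside.
- bowl: Bystander: blue bowl, 100 mm across, 45 mm high, beyond and left of the jar. Origin: centre of its underside.
- brush: Bystander: a flat brush lying on the table beyond the work, right of the bowl. Origin: its underside; x along its length.
Not all that is in view belongs to the job. What is shaped like the upper_tile but black or turquoise is not meant.

How it is judged (in metres and radians):
On the way, in this order (a step that is already met when the one before it is completed fails the run):
1. the separator lies squarely on the lower tile, let go (x of separator in the frame of lower_tile between -0.01 and 0.01 m and y of separator in the frame of lower_tile between -0.01 and 0.01 m and z of separator in the frame of lower_tile between 0.01 and 0.018 m and angle between the x axis of separator and the x axis of lower_tile, either way round below 0.17 rad and angle between each of separator, lower_tile's own z axis and vertical below 0.09 rad and contact force between each of the arm, the fingers and separator below 0.05 N and linear speed of separator below 0.03 m/s and distance of lower_tile from where it was at the start of the episode below 0.025 m), for 0.2 s.
2. the upper tile lies squarely on the separator, let go (all of step 1 and x of upper_tile in the frame of separator between -0.01 and 0.01 m and y of upper_tile in the frame of separator between -0.01 and 0.01 m and z of upper_tile in the frame of separator between 0.002 and 0.01 m and angle between the x axis of upper_tile and the x axis of separator, either way round below 0.17 rad and angle between upper_tile's own z axis and vertical below 0.09 rad and contact force between each of the arm, the fingers and upper_tile below 0.05 N and linear speed of upper_tile below 0.03 m/s), for 0.2 s.
3. the robot holds the lid open at 45 degrees (value of joint lid between 0.663 and 0.907 rad and velocity of joint lid between -0.06 and 0.06 rad/s and contact force between any of the fingers, the arm and lid above 0.3 N and contact force between each of lower_tile, upper_tile, separator, glaze_jar, bowl, brush and lid below 0.05 N), for 0.3 s.
At the end, for the whole second after the job is handed in: Robot holds the lid still at 45 degrees +-7, nothing loose touching it; separator on lower tile and upper tile on separator, flat, at rest, let go, each centred on the one below within 10 mm in x and y and parallel within 10 degrees; lower tile within 25 mm of its start (all of step 2 and all of step 3); the arm keeps its last pose, push and grip.
It fails at once if the separator is dropped (falls free faster than 0.5 m/s, a drop of over 13 mm) (linear speed of separator above 0.5 m/s and contact force between the fingers and separator below 0.02 N).
It fails at once if the upper tile is dropped (falls free faster than 0.5 m/s, a drop of over 13 mm) (linear speed of upper_tile above 0.5 m/s and contact force between the fingers and upper_tile below 0.02 N).
It fails at once if the glaze jar is moved by more than 30 mm (distance of glaze_jar from where it was at the start of the episode above 0.03 m).
It fails at once if the bowl is moved by more than 30 mm (distance of bowl from where it was at the start of the episode above 0.03 m).
It fails at once if the brush is moved by more than 30 mm (distance of brush from where it was at the start of the episode above 0.03 m).
It also fails if it takes over 72 s, if anything falls off the work surface, if the arm or the gripper's body presses on something with over 40 N, if the wrist force passes 120 N, or if a joint passes its speed limit or range.

## Working session

There is one attempt and no reset: what is moved stays moved. The work goes in short steps, Python scripts to look and compute and a shell command to move; the robot and the scene stay as the last step left them, time stands still between calls to the robot, and variables do not carry over. Pictures are saved under pics/ and viewed, and the job is handed in when it is done.

```bash
ls; mkdir -p pics; cat > h.py <<'E'
import numpy as np, cv2
from station import manip
def snap(n,save=None):
    c=manip.capture(n)
    if save: cv2.imwrite('pics/'+save,c['frame'])
    return c
def K(c):
    h=c['frame'].shape[0]; f=h/2/np.tan(np.radians(c['fovy'])/2)
    return np.array([[f,0,c['cx']],[0,f,c['cy']],[0,0,1]])
def ray(c,px):
    u=cv2.undistortPoints(np.array(px,float).reshape(-1,1,2),K(c),np.array(c['dist'],float)).reshape(-1,2)
    E=np.array(c['extrinsics']); R=E[:3,:3]; o=-R.T@E[:3,3]
    d=np.c_[u,np.ones(len(u))]@R
    return o,d
def onz(c,px,z):
    o,d=ray(c,px); return o+d*((z-o[2])/d[:,2])[:,None]
def proj(c,P):
    E=np.array(c['extrinsics']); r,_=cv2.Rodrigues(E[:3,:3])
    return cv2.projectPoints(np.array(P,float).reshape(-1,1,3),r,E[:3,3],K(c),np.array(c['dist'],float))[0].reshape(-1,2)
E
python3 - <<'E'
from h import *
np.set_printoptions(precision=3,suppress=True)
o=manip.get_obs()
for k,v in o.items(): print(k,np.array(v))
for n in ['scene','side','wrist']:
    c=snap(n,n+'0.png'); E=np.array(c['extrinsics']); print(n,c['fovy'],-E[:3,:3].T@E[:3,3],E[:3,:3][2],c['dist'])
    for t in ['rack','separator','upper_tile','ware_board','lower_tile','damp_box','lid','lid_bar','hinge','glaze_jar','bowl','brush']:
        for f in ('cut_out','landmark_of'):
            try: r=getattr(manip,f)(n,t)
            except Exception as e: print(t,f,e); continue
            print(t,[(round(x['confidence'],2),np.round(x.get('extent',x.get('location')),1).tolist()) for x in r])
E
```

```text
pics
clock 0.0
joint_pos [ 84.695  28.754 -24.453  88.893  12.651  65.219 -12.046]
dq [ 0.065  0.029  0.102 -0.021  0.002 -0.021  0.114]
joint_torque [ -0.    -56.951  -5.816 -28.094   0.011   0.012   0.   ]
ee_pos [ 0.226 -0.609  0.23 ]
orientation [[ 0.348 -0.001  0.937]
 [-0.937  0.002  0.348]
 [-0.002 -1.     0.   ]]
ft_force [ 0.111  1.795 -0.287]
moment [ 0.015 -0.006  0.007]
finger_gap 0.08552564138094629
scene 54.38870474112574 [ 1.05  -0.39   0.993] [-0.428  0.315 -0.847] [-0.043  0.     0.     0.     0.   ]
rack [(0.71, [181.0, 255.0, 90.8, 71.3])]
rack [(0.59, [181.6, 254.1]), (0.55, [160.1, 261.0])]
separator [(0.87, [200.9, 240.9, 38.7, 41.4]), (0.54, [245.8, 173.8, 51.4, 46.5])]
separator [(0.72, [200.4, 239.8])]
upper_tile [(0.95, [159.3, 260.6, 30.6, 39.1]), (0.83, [121.0, 228.1, 29.3, 35.6]), (0.68, [172.4, 203.4, 24.2, 33.3]), (0.62, [188.9, 311.2, 41.5, 40.7])]
upper_tile [(0.87, [120.8, 231.6]), (0.8, [191.0, 312.0]), (0.72, [170.8, 205.0]), (0.57, [161.8, 257.9]), (0.35, [324.1, 96.0])]
ware_board [(0.8, [245.1, 173.9, 47.2, 48.1])]
ware_board [(0.67, [244.2, 170
[... 2093 characters left out ...]
20.1, 184.6])]
brush [(0.73, [328.4, 237.2, 70.0, 18.0]), (0.54, [236.3, 127.9, 76.0, 43.8]), (0.44, [266.7, 265.3, 49.6, 18.4])]
brush [(0.76, [330.2, 234.7]), (0.31, [238.5, 155.1]), (0.18, [319.6, 184.3])]
wrist 64.77847332957812 [ 0.302 -0.582  0.374] [-0.298 -0.111 -0.948] [-0.035  0.     0.     0.     0.   ]
rack []
rack []
separator []
separator []
upper_tile []
upper_tile []
ware_board []
ware_board []
lower_tile []
lower_tile []
damp_box []
damp_box []
lid []
lid landmark_of it knows: bowl, brush, damp_box, glaze_jar, hinge, lid_bar, lower_tile, rack, separator, upper_tile, ware_board
lid_bar []
lid_bar []
hinge []
hinge []
glaze_jar []
glaze_jar []
bowl []
bowl []
brush []
brush []
```

```bash
python3 - <<'E'
import cv2
a=cv2.imread('pics/scene0.png');b=cv2.imread('pics/side0.png')
cv2.imwrite('pics/s1.png',cv2.resize(a[70:340,90:400],None,fx=2.5,fy=2.2,interpolation=2))
cv2.imwrite('pics/s2.png',cv2.resize(b[90:345,150:390],None,fx=2.3,fy=2.3,interpolation=2))
E
```

```text
(no output)
```

View pics/s1.png

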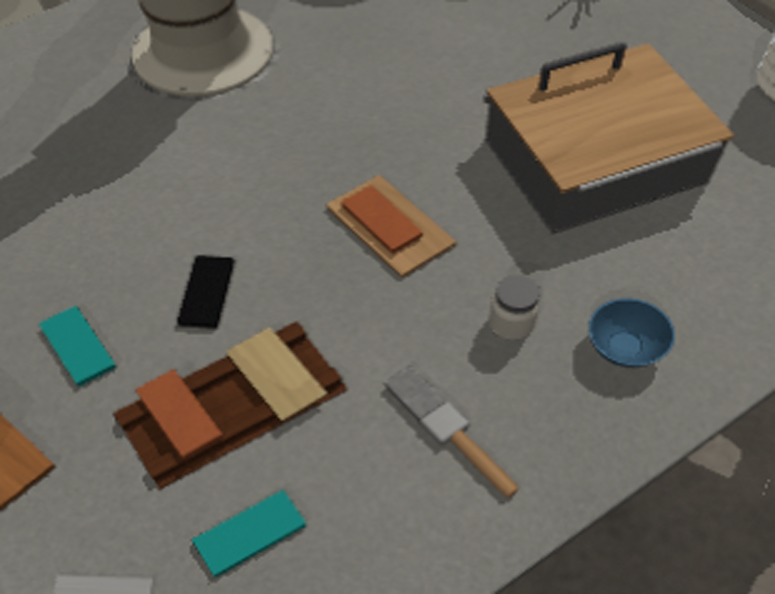

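View pics/s2.png

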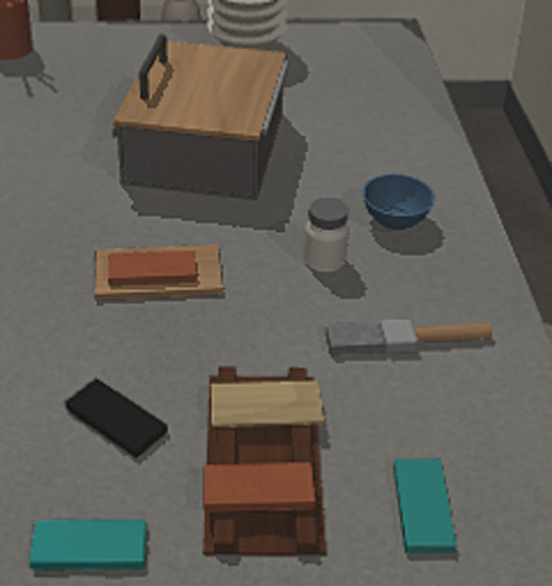

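Both views show the rack on the right: separator at scene (200,241), terracotta tile at (159,260). The lower tile on its board is at (243,170), and the box is at the left with its bar at about (320,99). I'll fit poses to the masks from both cameras.

```bash
cat > fit.py <<'E'
from h import *
from scipy.optimize import minimize
S=8
def boxpts(p,dims,z):
    x,y,a=p; L,W,H=dims; R=np.array([[np.cos(a),-np.sin(a)],[np.sin(a),np.cos(a)]])
    return np.array([np.r_[R@[sx*L/2,sy*W/2]+[x,y],z+h] for sx in(-1,1) for sy in(-1,1) for h in(0,H)])
def sil(c,P):
    h=cv2.convexHull(proj(c,P).astype(np.float32))
    m=np.zeros((384*2,512*2),np.uint8); cv2.fillPoly(m,[np.round((h+.5)*2*16-8).astype(np.int32)],255,shift=4)
    return cv2.GaussianBlur(cv2.resize(m,(512,384),interpolation=cv2.INTER_AREA).astype(np.float32)/255,(0,0),.7)
def fit(obs,dims,z,p0):
    M=[(c,cv2.GaussianBlur(m.astype(np.float32),(0,0),.7)) for c,m in obs]
    f=lambda p:sum(((sil(c,boxpts(p,dims,z))-m)**2).sum() for c,m in M)
    best=None
    for _ in range(3):
        r=minimize(f,p0 if best is None else best.x,method='Nelder-Mead',options=dict(initial_simplex=np.array(p0 if best is None else best.x)+np.array([[0,0,0],[.01,0,0],[0,.01,0],[0,0,.15]]),xatol=1e-4,fatol=1e-2))
        best=r
    return r.x,r.fun/sum(m.sum() for _,m in M)
def pick(cam,c,name,px,tol=14):
    for r in manip.cut_out(cam,name):
        e=np.array(r['extent'])
        if np.hypot(*(e[:2]-px))<tol: return (c,np.array(r['mask'],bool))
E
python3 - <<'E'
from fit import *
np.set_printoptions(precision=4,suppress=True)
cs=snap('scene');cd=snap('side')
px=dict(separator=((201,241),(269,265),(.12,.06,.006),.02,-0.),upper_tile=((159,260),(261,303),(.11,.05,.014),.02,0),lower_tile=((243,170),(218,207),(.11,.05,.014),.012,0),ware_board=((245,174),(220,210),(.16,.09,.012),0,0))
for n,(a,b,d,z,y0) in px.items():
    A=pick('scene',cs,n,a);B=pick('side',cd,n,b)
    p=onz(cd,[b],z+d[2])[0]; 
    p0=[p[0],p[1],y0]
    for o in ([A,B],[A],[B]):
        o=[q for q in o if q]
        if o:
            x,f=fit(o,d,z,p0); print(n,len(o),x,np.degrees(x[2]),round(f,3))
for c,n in((cs,'scene'),(cd,'side')):
    for t,z in(('damp_box',0),('lid_bar',.15),('hinge',.103),('glaze_jar',0),('bowl',0),('brush',0)):
        for r in manip.landmark_of(n,t)[:1]: print(n,t,onz(c,[r['location']],z)[0])
E
```

```text
separator 2 [ 0.5934 -0.2442 -0.03  ] -1.7207976505161449 0.021
separator 1 [ 0.5931 -0.2442 -0.009 ] -0.5136126392341362 0.006
separator 1 [ 0.5917 -0.2433 -0.0149] -0.8518357188957774 0.023
upper_tile 2 [ 0.5762 -0.3595  0.0053] 0.30539692642943367 0.029
upper_tile 1 [ 0.5783 -0.3598  0.0104] 0.5972719138959869 0.022
upper_tile 1 [ 0.5757 -0.359  -0.0133] -0.7604896654588823 0.022
lower_tile 1 [ 0.465  -0.0025  0.075 ] 4.296649497384941 0.067
lower_tile 1 [ 0.465  -0.0025  0.075 ] 4.296649497384941 0.067
ware_board 2 [0.4718 0.0057 0.042 ] 2.404160120684011 0.68
ware_board 1 [0.4732 0.0054 0.0251] 1.4389812178587238 0.542
ware_board 1 [0.4713 0.0053 0.0485] 2.7802845523417425 0.859
scene damp_box [0.542 0.294 0.   ]
scene lid_bar [0.4722 0.3253 0.15  ]
scene hinge [0.6314 0.2896 0.103 ]
scene glaze_jar [0.6877 0.0209 0.    ]
scene bowl [ 0.7984  0.1052 -0.    ]
scene brush [ 0.7802 -0.1215  0.    ]
side damp_box [0.535  0.2823 0.    ]
side lid_bar [0.4606 0.321  0.15  ]
side hinge [0.6355 0.2897 0.103 ]
side glaze_jar [0.6964 0.0282 0.    ]
side bowl [0.7905 0.1192 0.    ]
side brush [ 0.7713 -0.1273  0.    ]
```

```bash
python3 - <<'E'
from fit import *
np.set_printoptions(precision=4,suppress=True)
cs=snap('scene');cd=snap('side')
for n,c,q in(('scene',cs,(243,170)),('side',cd,(218,206))):
    h=cv2.cvtColor(c['frame'],cv2.COLOR_BGR2HSV)
    print(n,c['frame'][q[1],q[0]],h[q[1],q[0]])
def red(c,q,r=40):
    h=cv2.cvtColor(c['frame'],cv2.COLOR_BGR2HSV).astype(int)
    m=((h[...,0]<9)|(h[...,0]>174))&(h[...,1]>140)&(h[...,2]>60)
    n,l,s,ct=cv2.connectedComponentsWithStats(m.astype(np.uint8))
    i=min(range(1,n),key=lambda i:np.hypot(*(ct[i]-q))+ (1e3 if s[i,4]<150 else 0))
    print(s[i],ct[i]); return (c,l==i)
for nm,a,b,z,p0 in(('lower',(243,170),(218,206),.012,[.465,-.0025,0]),('upper',(159,260),(261,303),.02,[.576,-.36,0])):
    A=red(cs,a);B=red(cd,b)
    for o in([A,B],[A],[B]):
        x,f=fit(o,(.11,.05,.014),z,p0);print(nm,x[:2],np.degrees(x[2]),f)
# board w/ hull
def hull(o):
    c,m=o; pts=np.argwhere(m)[:,::-1].astype(np.int32); k=np.zeros((384,512),np.uint8); cv2.fillConvexPoly(k,cv2.convexHull(pts),1); return c,k>0
for n,d,z,a,b,p0 in (('ware_board',(.16,.09,.012),0,(245,174),(220,210),[.47,.005,0]),('rack',(.12,.24,.004),0,(181,255),(264,292),[.585,-.302,0])):
  o=[q for q in(pick('scene',cs,n,a),pick('side',cd,n,b)) if q]; o=[hull(q) for q in o]
  for k in [o]+[[q] for q in o]:
    x,f=fit(k,d,z,p0);print(n,x[:2],np.degrees(x[2]),f)
# lid panel
a=pick('scene',cs,'lid',(335,124)); b=pick('side',cd,'lid',(235,128))
cv2.imwrite('pics/l1.png',np.hstack([cv2.resize(np.where(o[1][...,None],o[0]['frame'],o[0]['frame']//3)[60:200,(270 if i==0 else 170):(400 if i==0 else 300)],None,fx=3,fy=3) for i,o in enumerate((a,b)) if o]))
E
```

```text
scene [ 49  78 140] [ 10 166 140]
side [ 53  75 126] [  9 148 126]
[323  56   2   2   3] [323.3333  56.6667]
[216 203   2   1   2] [216.5 203. ]
lower [-1.493   3.2879] -278.9121607031043 0.3070967013451291
lower [-0.4004  0.6653] 39.95689033256874 0.3351979522067668
lower [0.4576 0.0157] 1.2814373296732982 252.3845670452456
[ 42 158   1   1   1] [ 42. 158.]
[264 304   1   1   1] [264. 304.]
upper [-1.1718  2.6644] -234.91269600363782 0.16751611232757568
upper [ 0.5727 -0.3494] -2.309957160153203 665.8805968903783
upper [-1.1851  2.7558] -344.9889703480098 0.16751611232757568
ware_board [0.4719 0.0056] 1.6855344803892887 0.017485115994640043
ware_board [0.4719 0.0042] 1.6910429159307463 0.01563085690893308
ware_board [0.4713 0.0065] 0.2646153304302387 0.014407477244268748
rack [ 0.5865 -0.3033] -3.439681568663571 0.015356605734438658
rack [ 0.5865 -0.3033] -3.439681568663571 0.015356605734438658
```

View pics/l1.png

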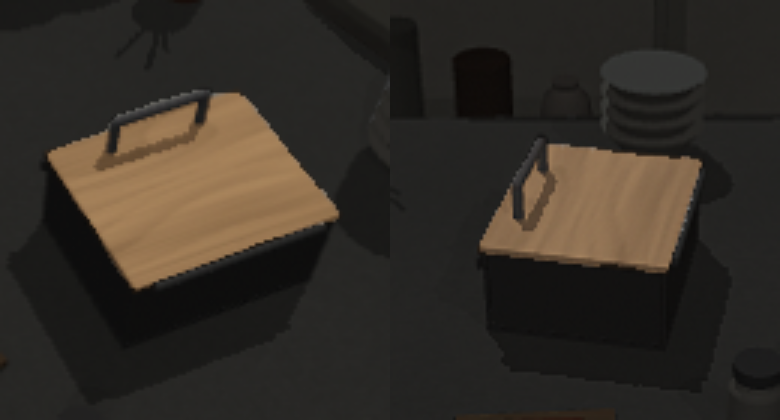

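```bash
python3 - <<'E'
from fit import *
import fit as F
np.set_printoptions(precision=4,suppress=True)
cs=snap('scene');cd=snap('side')
for k in range(3):
  L=[q for q in(pick('scene',cs,'lower_tile',(243,170)),pick('side',cd,'lower_tile',(218,206))) if q]
  print(len(L))
def red(c,q,r=30):
    h=cv2.cvtColor(c['frame'],cv2.COLOR_BGR2HSV).astype(int)
    m=(h[...,0]<13)&(h[...,1]>138)&(h[...,2]>60)
    n,l,s,ct=cv2.connectedComponentsWithStats(m.astype(np.uint8))
    i=l[q[1],q[0]]
    print(s[i],ct[i]); return (c,l==i)
for nm,a,b,z,p0 in(('lower',(243,170),(218,206),.012,[.465,-.0025,0]),('upper',(159,260),(261,303),.02,[.576,-.36,0])):
    A=red(cs,a);B=red(cd,b)
    for o in([A,B],[A],[B]):
        x,f=fit(o,(.11,.05,.014),z,p0);print(nm,x[:2],np.degrees(x[2]),f)
a=pick('scene',cs,'lid',(335,124)); b=pick('side',cd,'lid',(235,128))
def hullm(c,P):
    h=cv2.convexHull(proj(c,P).astype(np.float32)); m=np.zeros((768,1024),np.uint8)
    cv2.fillPoly(m,[np.round((h+.5)*32-8).astype(np.int32)],255,shift=4); return m
def bx(p,x0,x1,y0,y1,z0,z1):
    x,y,t=p;R=np.array([[np.cos(t),-np.sin(t)],[np.sin(t),np.cos(t)]])
    return np.array([np.r_[R@[u,v]+[x,y],.103+w] for u in(x0,x1) for v in(y0,y1) for w in(z0,z1)])
def lids(c,p):
    ms=[hullm(c,bx(p,*q)) for q in((-.207,-.001,-.123,.123,-.003,.007),(-.185,-.175,-.06,.06,.041,.053),(-.185,-.175,.055,.065,.007,.053),(-.185,-.175,-.065,-.055,.007,.053))]
    m=np.maximum.reduce(ms); return cv2.GaussianBlur(cv2.resize(m,(512,384),interpolation=cv2.INTER_AREA).astype(np.float32)/255,(0,0),.7)
for o in([a,b],[a],[b]):
    M=[(c,cv2.GaussianBlur(m.astype(np.float32),(0,0),.7)) for c,m in o]
    f=lambda p:sum(((lids(c,p)-m)**2).sum() for c,m in M)
    x=np.array([.634,.29,-.19])
    for _ in range(3):
        r=minimize(f,x,method='Nelder-Mead',options=dict(initial_simplex=x+np.array([[0,0,0],[.01,0,0],[0,.01,0],[0,0,.1]]),xatol=1e-4,fatol=1e-2)); x=r.x
    bar=x[:2]-.18*np.array([np.cos(x[2]),np.sin(x[2])])
    print('hinge',x[:2],np.degrees(x[2]),'bar',bar,r.fun/sum(m.sum() for _,m in M))
E
```

```text
2
2
2
[227 154  32  32 493] [242.4848 169.2576]
[197 199  38  13 412] [215.4757 204.6481]
lower [0.4646 0.001 ] 0.10899589256475124 0.12984155475763984
lower [ 0.4651 -0.0007] 0.6827698896158324 0.013614861525096467
lower [0.463  0.0055] 2.4307379040408326 0.21693727808091248
[ 136  233   63   45 1292] [167.9729 255.3777]
[239 291  48  39 962] [261.5572 301.4189]
upper [ 0.5774 -0.3588] 0.7685562126917559 0.2567917181521046
upper [ 0.5785 -0.3553] 6.938404597669664 0.39705646148776125
upper [ 0.5759 -0.3587] -0.555069323279393 0.05191306842085862
hinge [0.6387 0.2827] -13.271985236599988 bar [0.4635 0.324 ] 0.012288951546873175
hinge [0.6385 0.2824] -13.350495164558483 bar [0.4634 0.3239] 0.016388941448222248
hinge [0.6389 0.2829] -13.38318567857134 bar [0.4638 0.3246] 0.006949163574235044
```

```bash
python3 -m pendant '[[[1.6,1.6,0],[0,0,-7],0],[[2.8,2.8,0],[0,0,-14],0],[[4,4,0],[0,0,-21],0],[[5.2,5.2,0],[0,0,-21],0],[[6.4,6.4,0],[0,0,-21],0],[[7.6,7.6,0],[0,0,-21],0],[[8.8,8.8,0],[0,0,-21],0],[[10,10,0],[0,0,-21],0]]'
python3 -m pendant '[[[1.1,1.1,0],[0,0,0],0],[[2.2,2.2,0],[0,0,0],0],[[3.3,3.3,0],[0,0,0],0],[[4.2,4.2,0],[0,0,0],0],[[4.7,4.6,-1],[0,0,0],0],[[4.7,4.6,-1],[0,0,0],0],[[4.7,4.6,-1],[0,0,0],0]]'
python3 - <<'E'
from fit import *
c=snap('wrist','w1.png')
for t in['separator','upper_tile','rack']:
    print(t,[(round(r['confidence'],2),np.round(r['extent'])) for r in manip.cut_out('wrist',t)])
E
```

```text
clock: 6.27
ee_pos: [0.4633, -0.372, 0.2316]
orientation: [[-0.011, 0.0, 1.0], [-1.0, -0.001, -0.011], [0.001, -1.0, 0.0]]
ft_force: [0.6, -0.2, 0.7]
finger_gap: 0.0855
clock: 6.85
ee_pos: [0.5794, -0.2569, 0.2049]
orientation: [[-0.008, -0.003, 1.0], [-1.0, 0.002, -0.008], [-0.002, -1.0, -0.003]]
ft_force: [-0.2, -0.5, 0.6]
finger_gap: 0.0857
separator [(0.57, array([239., 158.,  64., 112.]))]
upper_tile [(0.92, array([349., 175.,  60., 105.])), (0.91, array([369.,  20., 116.,  40.])), (0.82, array([367., 293.,  49.,  74.])), (0.61, array([243., 280.,  82.,  81.]))]
rack [(0.55, array([294., 160., 225., 109.]))]
```

View pics/w1.png

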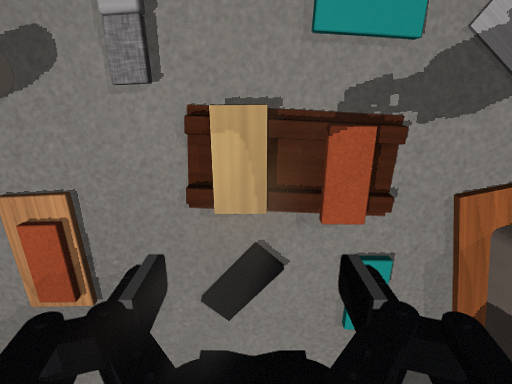

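The wrist view shows the separator at (239,158), the rack tile at (349,175) and the lower tile at (47,262), all unobstructed. I'll refit all three from this picture.

```bash
python3 - <<'E'
from fit import *
np.set_printoptions(precision=4,suppress=True)
c=snap('wrist'); o=manip.get_obs(); print(o['ee_pos'],o['clock'])
for n,q,d,z,p0 in(('separator',(239,158),(.12,.06,.006),.02,[.593,-.244,0]),('upper_tile',(349,175),(.11,.05,.014),.02,[.577,-.3595,0]),('lower_tile',(47,262),(.11,.05,.014),.012,[.465,0,0])):
    r=pick('wrist',c,n,q)
    if r: x,f=fit([r],d,z,p0);print(n,x[:2],np.degrees(x[2]),f)
    else: print(n,'missed')
E
```

```text
[ 0.5792 -0.2605  0.2073] 7.1
separator missed
upper_tile [ 0.5757 -0.3604] -0.835177767595762 0.015822531432007948
lower_tile missed
```

```bash
python3 -m pendant '[[[0.3,0.4,-1.2],[0,0,0],0],[[0.53,0.66,-2.4],[0,0,0],0],[[0.53,0.66,-3.6],[0,0,0],0],[[0.53,0.66,-4.4],[0,0,0],0],[[0.53,0.66,-4.4],[0,0,0],0],[[0.53,0.66,-4.4],[0,0,0],0]]'
python3 - <<'E'
from fit import *
np.set_printoptions(precision=4,suppress=True)
c=snap('wrist','w2.png'); o=manip.get_obs(); print(o['ee_pos'],o['clock'])
for n,q,d,z,p0 in(('separator',(239,158),(.12,.06,.006),.02,[.593,-.244,0]),):
    q=proj(c,[[*p0[:2],.02]])[0];print(q)
    r=pick('wrist',c,n,q,60)
    if r: x,f=fit([r],d,z,p0);print(n,x[:2],np.degrees(x[2]),f)
    else: print(n,'missed')
E
```

```text
clock: 7.75
ee_pos: [0.592, -0.2421, 0.0956]
orientation: [[-0.011, -0.002, 1.0], [-1.0, 0.001, -0.011], [-0.001, -1.0, -0.002]]
ft_force: [1.0, 0.9, 0.4]
finger_gap: 0.0855
[ 0.5934 -0.2426  0.0972] 7.8
[253.1342 204.8058]
separator [ 0.5915 -0.2435] -0.17706144501410248 0.003218464619813282
```

View pics/w2.png

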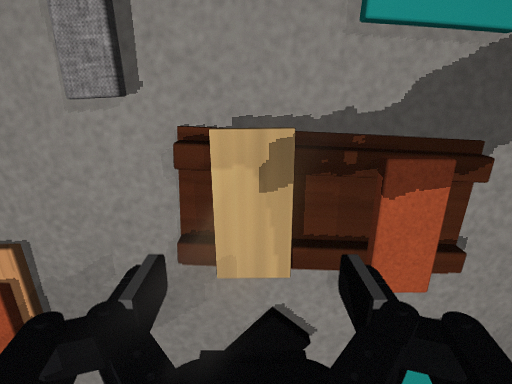

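Straddle is centred: the separator fits at (0.5915, -0.2435), seen at (253,204). Next I descend and grip.

```bash
python3 -m pendant '[[[-0.06,-0.03,-1],[0,0,0],0],[[-0.06,-0.03,-2],[0,0,0],0],[[-0.06,-0.03,-2.8],[0,0,0],0],[[-0.06,-0.03,-3.3],[0,0,0],0],[[-0.06,-0.03,-3.6],[0,0,0],0],[[-0.06,-0.03,-3.6],[0,0,0],0],[[-0.06,-0.03,-3.6],[0,0,0],0]]'
```

```text
clock: 8.43
ee_pos: [0.5923, -0.2431, 0.0074]
orientation: [[-0.011, 0.002, 1.0], [-1.0, -0.001, -0.011], [0.0, -1.0, 0.002]]
ft_force: [0.2, 0.1, -0.8]
finger_gap: 0.085
```

```bash
python3 -m pendant '[[[0,0,0],[0,0,0],0.2],[[0,0,0],[0,0,0],0.25],[[0,0,0],[0,0,0],0.3],[[0,0,0],[0,0,0],0.4],[[0,0,0],[0,0,0],0.5],[[0,0,0],[0,0,0],0.6],[[0,0,0],[0,0,0],0.6]]'
python3 - <<'E'
from fit import *
snap('wrist','w3.png');print(manip.get_obs()['finger_gap'])
E
```

```text
clock: 9.02
ee_pos: [0.5925, -0.2432, 0.0082]
orientation: [[-0.011, 0.002, 1.0], [-1.0, -0.001, -0.011], [0.001, -1.0, 0.002]]
ft_force: [-1.2, 0.7, 6.8]
finger_gap: 0.0582
0.058541816732322026
```

View pics/w3.png

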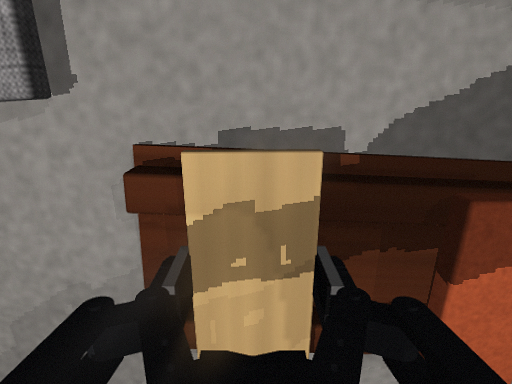

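The sheet is between the pads, spanning (185-320, 150-350). Next I lift it a little.

```bash
python3 -m pendant '[[[0,0,0.2],[0,0,0],0.6],[[0,0,0.6],[0,0,0],0.6],[[0,0,1.2],[0,0,0],0.6],[[0,0,2],[0,0,0],0.6],[[0,0,3],[0,0,0],0.6],[[0,0,4],[0,0,0],0.6],[[0,0,4.4],[0,0,0],0.6],[[0,0,4.4],[0,0,0],0.6]]'
python3 - <<'E'
from fit import *
c=snap('wrist','w4.png');o=manip.get_obs();print(o['ee_pos'],o['finger_gap'],o['ft_force'])
r=pick('wrist',c,'separator',(252,250),80)
if r:
  for z in(-.001,.0,.001,.002,.003,.004,.005,.006,.007): # underside rel to tool
    x,f=fit([r],(.12,.06,.006),o['ee_pos'][2]+.011+z,[*o['ee_pos'][:2],0]);print(z+.011,x[:2]-o['ee_pos'][:2],np.degrees(x[2]),f)
  print(r[1].sum())
E
```

```text
clock: 9.73
ee_pos: [0.594, -0.2436, 0.1206]
orientation: [[-0.011, 0.006, 1.0], [-1.0, -0.003, -0.011], [0.003, -1.0, 0.007]]
ft_force: [-0.2, -0.7, -0.2]
finger_gap: 0.058
[ 0.59253113 -0.24336461  0.11829946] 0.058218954999458256 [-0.76663492 -0.01645575 -1.24280805]
0.009999999999999998 [-0.00022794 -0.00144594] -0.13605150833444196 0.06702266038191619
0.011 [-2.46047392e-05 -1.39886819e-03] -0.39878974366272263 0.06898006581249516
0.012 [ 0.00013644 -0.00153913] -0.14342721435312647 0.07283221211592855
0.013 [ 0.00021169 -0.00156361] -0.18781249017021423 0.07835030673045255
0.013999999999999999 [ 0.00045787 -0.00152489] -0.27900004831073455 0.08620742726313979
0.015 [ 0.00041582 -0.00138331] -0.4841653088373974 0.09736064015338641
0.016 [ 0.00057563 -0.00106462] -0.5310938879258458 0.11088987512531966
0.017 [ 0.00082154 -0.00148592] 0.023204987334062115 0.12365640831444458
0.018 [ 0.00106933 -0.00109653] -0.604128181261128 0.13921869172938703
25809
```

View pics/w4.png

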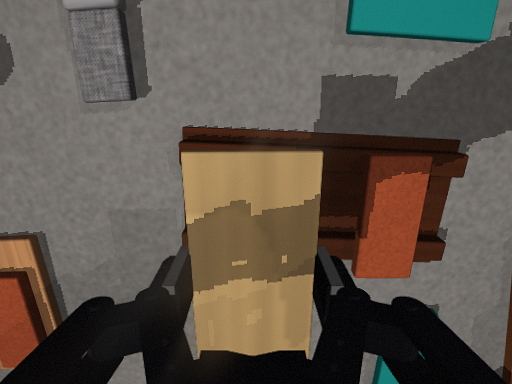

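The sheet is held level, with the same look as before the lift. Next I move to a spot from which the wrist camera sees the lower tile unobstructed.

```bash
python3 -m pendant '[[[-0.8,0.7,0.6],[0,0,0],0.6],[[-2,1.6,1.3],[0,0,0],0.6],[[-3.2,2.6,2],[0,0,0],0.6],[[-4.4,3.6,2.7],[0,0,0],0.6],[[-5.6,4.6,3.2],[0,0,0],0.6],[[-6.5,5.4,3.3],[0,0,0],0.6],[[-6.9,5.7,3.3],[0,0,0],0.6],[[-6.9,5.7,3.3],[0,0,0],0.6]]'
python3 - <<'E'
from fit import *
c=snap('wrist','w5.png');o=manip.get_obs();print(o['ee_pos'],o['finger_gap'],o['clock'])
q=proj(c,[[.465,-.0007,.02]])[0];print(q)
r=pick('wrist',c,'lower_tile',q,40)
if r:
    x,f=fit([r],(.11,.05,.014),.012,[.465,0,0]);print(x[:2],np.degrees(x[2]),f)
E
```

```text
clock: 10.5
ee_pos: [0.4155, -0.0986, 0.1977]
orientation: [[-0.008, -0.004, 1.0], [-1.0, -0.0, -0.008], [0.0, -1.0, -0.004]]
ft_force: [0.2, -0.9, -0.3]
finger_gap: 0.0584
[ 0.41754632 -0.10009506  0.19798435] 0.05842962795490983 10.55
[156.53488663 127.54504889]
[ 0.46363426 -0.0016811 ] 1.2037629089741564 0.05058574950191015
```

View pics/w5.png

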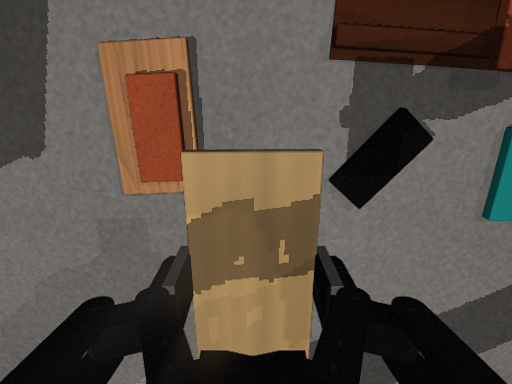

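```bash
python3 - <<'E'
from fit import *
c=snap('wrist')
h=cv2.cvtColor(c['frame'],cv2.COLOR_BGR2HSV).astype(int)
print(h[127,152],h[60,120],h[188,140])
m=(h[...,0]<10)&(h[...,1]>150)
n,l,s,ct=cv2.connectedComponentsWithStats(m.astype(np.uint8)); i=l[127,152]; print(s[i])
M=cv2.morphologyEx((l==i).astype(np.uint8),cv2.MORPH_CLOSE,np.ones((5,5)))>0
x,f=fit([(c,M)],(.11,.05,.014),.012,[.465,0,0]);print(x[:2],np.degrees(x[2]),f)
cc=proj(c,boxpts(x,(.11,.05,.014),.012))
im=c['frame'].copy()
cv2.drawContours(im,cv2.findContours(M.astype(np.uint8),0,2)[0],-1,(255,255,0),1)
hh=cv2.convexHull(cc.astype(np.float32)); cv2.polylines(im,[np.round(hh).astype(int)],1,(0,255,0))
cv2.imwrite('pics/w5b.png',cv2.resize(im[30:210,80:230],None,fx=3,fy=3,interpolation=0))
E
```

```text
[  7 185 146] [ 14 141 146] [ 13 140 155]
[ 124   77   59  109 5205]
[ 0.46360076 -0.00112128] 1.0586785494176434 0.03813695178483969
```

View pics/w5b.png

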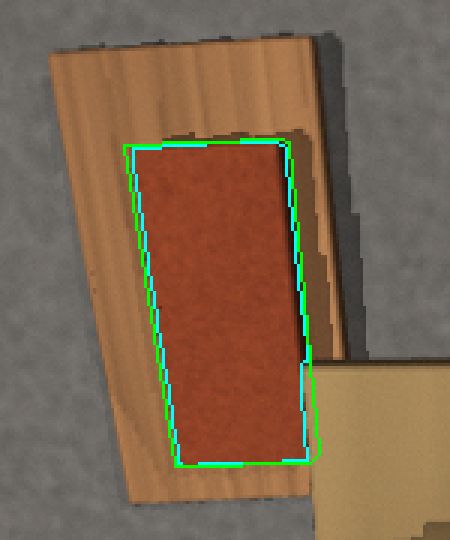

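```bash
python3 -m pendant '[[[0.6,1.2,0],[0,0,1.5],0.6],[[1.3,2.4,0],[0,0,1.5],0.6],[[1.8,3.6,-0.5],[0,0,1.5],0.6],[[1.88,3.96,-1.7],[0,0,1.5],0.6],[[1.88,3.96,-3],[0,0,1.5],0.6],[[1.88,3.96,-4.3],[0,0,1.5],0.6],[[1.88,3.96,-5.2],[0,0,1.5],0.6],[[1.88,3.96,-5.2],[0,0,1.5],0.6]]'
python3 -m pendant '[[[0,0,0],[0,0,0],0.6],[[0,0,0],[0,0,0],0.6]]'
python3 - <<'E'
from fit import *
c=snap('wrist','w6.png');o=manip.get_obs();print(o['ee_pos'],o['finger_gap'],o['clock'])
cs=snap('side','d6.png')
cv2.imwrite('pics/d6.png',cv2.resize(cs['frame'][150:250,150:300],None,fx=5,fy=5,interpolation=2))
E
```

```text
clock: 11.32
ee_pos: [0.4629, -0.0017, 0.0637]
orientation: [[0.014, -0.009, 1.0], [-1.0, 0.002, 0.014], [-0.002, -1.0, -0.009]]
ft_force: [-0.7, 0.6, -0.2]
finger_gap: 0.0582
clock: 11.48
ee_pos: [0.4672, -0.0013, 0.0692]
orientation: [[0.015, 0.001, 1.0], [-1.0, 0.001, 0.015], [-0.001, -1.0, 0.001]]
ft_force: [-0.9, -0.7, -0.2]
finger_gap: 0.0581
[ 0.4676043  -0.00142139  0.06986286] 0.05830831142999897 11.5333
```

View pics/w6.png

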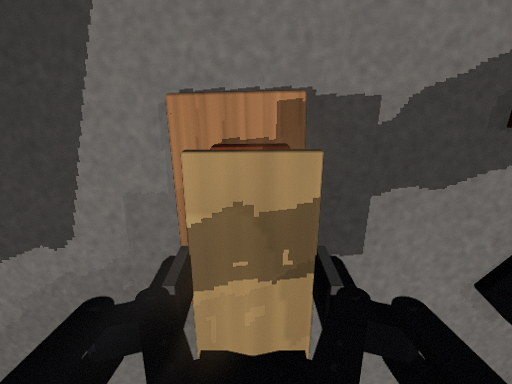

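View pics/d6.png

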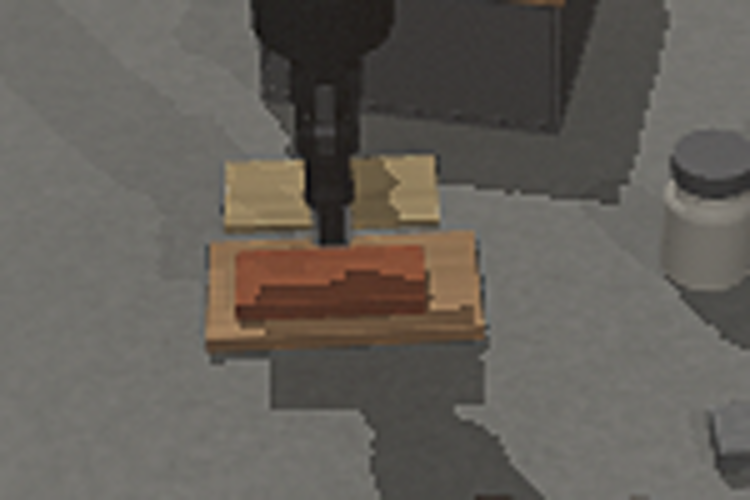

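```bash
python3 - <<'E'
from fit import *
c=snap('wrist');im=c['frame']
for p in([.464,-.0012,.0175],):
    print(np.round(proj(c,boxpts(p,(.11,.05,.014),.012)),1).tolist())
print(np.round(proj(c,boxpts([.467,-.0013,.0145],(.12,.06,.006),.082)),1).tolist())
print(np.round(proj(c,boxpts([.472,.0055,.028],(.16,.09,.012),0)),1).tolist())
cv2.imwrite('pics/w6b.png',cv2.resize(im[80:180,150:350],None,fx=4,fy=4,interpolation=0))
E
```

```text
[[282.5, 285.0], [284.3, 296.2], [218.2, 285.1], [216.2, 296.3], [287.5, 142.7], [290.0, 146.0], [211.9, 142.8], [209.0, 146.2]]
[[302.8, 361.1], [304.5, 370.1], [196.4, 361.0], [194.5, 370.0], [318.2, 148.0], [321.2, 150.4], [179.9, 147.9], [176.6, 150.2]]
[[297.7, 293.2], [299.8, 302.4], [189.8, 294.3], [186.9, 303.6], [306.0, 89.6], [309.2, 89.2], [171.2, 91.5], [166.4, 91.2]]
```

View pics/w6b.png

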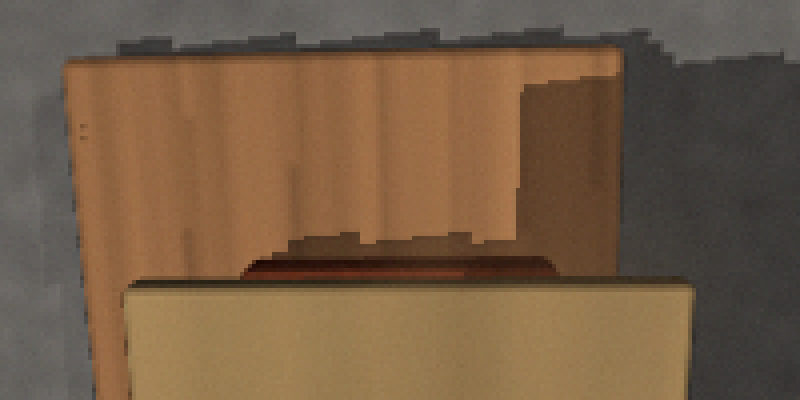

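```bash
python3 -m pendant '[[[-0.1,0.05,-0.6],[0,0,0],0.6],[[-0.16,0.05,-1.2],[0,0,0],0.6],[[-0.16,0.05,-1.6],[0,0,0],0.6],[[-0.16,0.05,-1.9],[0,0,0],0.6],[[-0.16,0.05,-2.1],[0,0,0],0.6],[[-0.16,0.05,-2.1],[0,0,0],0.6],[[-0.16,0.05,-2.1],[0,0,0],0.6],[[-0.16,0.05,-2.1],[0,0,0],0.6]]'
```

```text
clock: 12.3
ee_pos: [0.4625, 0.0, 0.0168]
orientation: [[0.016, 0.001, 1.0], [-1.0, -0.0, 0.016], [0.0, -1.0, 0.001]]
ft_force: [0.1, 0.4, 1.2]
finger_gap: 0.0584
```

```bash
python3 - <<'E'
from fit import *
cs=snap('side');o=manip.get_obs();print(o['ee_pos'],o['ft_force'])
cv2.imwrite('pics/d7.png',cv2.resize(cs['frame'][160:240,150:290],None,fx=5,fy=5,interpolation=2))
E
```

```text
[ 4.62474172e-01 -1.52780228e-05  1.68230885e-02] [-0.48777956  0.08341806  0.08835386]
```

View pics/d7.png

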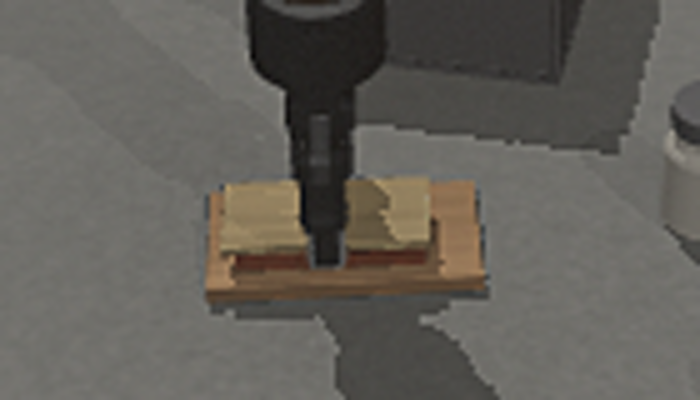

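Sheet sits about 3 mm above the tile and is centred on it. I'll lower it until it touches.

```bash
python3 -m pendant '[[[0,0,-0.04],[0,0,0],0.6],[[0,0,-0.08],[0,0,0],0.6],[[0,0,-0.08],[0,0,0],0.6]]'; python3 -m pendant '[[[0,0,-0.03],[0,0,0],0.6],[[0,0,-0.06],[0,0,0],0.6],[[0,0,-0.06],[0,0,0],0.6],[[0,0,-0.06],[0,0,0],0.6]]'
```

```text
clock: 12.6
ee_pos: [0.462, -0.0001, 0.0144]
orientation: [[0.015, 0.0, 1.0], [-1.0, -0.0, 0.015], [0.0, -1.0, 0.0]]
ft_force: [-0.9, -0.5, 0.0]
finger_gap: 0.0583
clock: 12.93
ee_pos: [0.462, -0.0001, 0.014]
orientation: [[0.016, 0.0, 1.0], [-1.0, -0.001, 0.016], [0.001, -1.0, 0.0]]
ft_force: [-5.0, -0.3, 17.9]
finger_gap: 0.0577
```

```bash
python3 -m pendant '[[[0,0,0.03],[0,0,0],0.6],[[0,0,0.03],[0,0,0],0.3],[[0,0,0.03],[0,0,0],0.2],[[0,0,0.03],[0,0,0],0.1],[[0,0,0.03],[0,0,0],0],[[0,0,0.03],[0,0,0],0]]'; python3 -m pendant '[[[0,0,0.4],[0,0,0],0],[[0,0,1],[0,0,0],0],[[0,0,2],[0,0,0],0],[[0,0,3],[0,0,0],0],[[0,0,4],[0,0,0],0],[[-0.5,-1,4.5],[0,0,0],0],[[-1,-2.5,5],[0,0,0],0],[[-1,-4,5],[0,0,0],0]]'
python3 - <<'E'
from fit import *
c=snap('wrist','w8.png');o=manip.get_obs();print(o['ee_pos'],o['clock'])
q=proj(c,[[.464,-.0007,.03]])[0]
r=pick('wrist',c,'separator',q,40)
if r:
    x,f=fit([r],(.12,.06,.006),.026,[.464,0,0]);print(x[:2],np.degrees(x[2]),f)
cs=snap('side')
cv2.imwrite('pics/d8.png',cv2.resize(cs['frame'][160:240,150:290],None,fx=5,fy=5,interpolation=2))
E
```

```text
clock: 13.43
ee_pos: [0.4618, -0.0001, 0.0134]
orientation: [[0.015, -0.0, 1.0], [-1.0, 0.0, 0.015], [-0.0, -1.0, -0.0]]
ft_force: [0.6, -0.1, 0.0]
finger_gap: 0.0853
clock: 14.1
ee_pos: [0.4362, -0.1001, 0.1413]
orientation: [[0.02, 0.002, 1.0], [-1.0, -0.002, 0.02], [0.002, -1.0, 0.002]]
ft_force: [1.0, -0.3, -0.5]
finger_gap: 0.0854
[ 0.43625309 -0.10979048  0.14030969] 14.15
[ 0.46108139 -0.00116987] 0.9229563529485101 0.005623176833291559
```

View pics/w8.png

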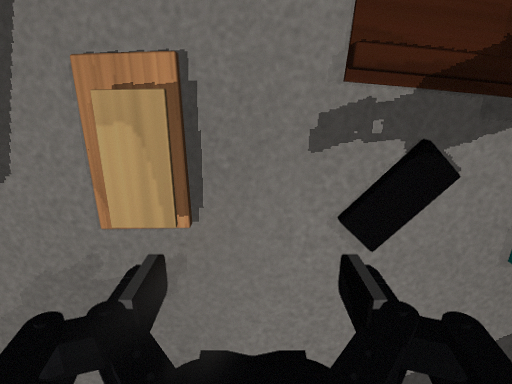

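View pics/d8.png

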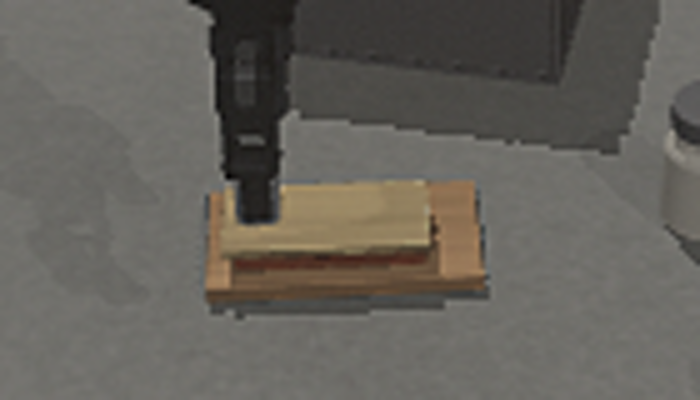

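```bash
python3 -m pendant '[[[0.7,-1.3,0],[0,0,-1],0],[[1.4,-2.6,0],[0,0,-1],0],[[2.1,-3.9,0],[0,0,-1],0],[[2.8,-5.2,0],[0,0,-1],0],[[3.5,-6.5,0],[0,0,-1],0],[[4.2,-7.8,0],[0,0,-1],0],[[4.9,-9.1,0],[0,0,-1],0],[[5.4,-10,0],[0,0,-1],0]]'
python3 -m pendant '[[[0.16,-0.36,-0.8],[0,0,0],0],[[0.16,-0.36,-1.6],[0,0,0],0],[[0.16,-0.36,-1.6],[0,0,0],0],[[0.16,-0.36,-1.6],[0,0,0],0],[[0.16,-0.36,-1.6],[0,0,0],0],[[0.16,-0.36,-1.6],[0,0,0],0]]'
python3 - <<'E'
from fit import *
c=snap('wrist','w9.png');o=manip.get_obs();print(o['ee_pos'],o['clock'])
q=proj(c,[[.576,-.36,.03]])[0];print(q)
r=pick('wrist',c,'upper_tile',q,40)
if r:
    x,f=fit([r],(.11,.05,.014),.02,[.576,-.36,0]);print(x[:2],np.degrees(x[2]),f)
E
```

```text
clock: 14.92
ee_pos: [0.5733, -0.3521, 0.1385]
orientation: [[-0.003, 0.001, 1.0], [-1.0, -0.0, -0.003], [0.0, -1.0, 0.001]]
ft_force: [0.5, -0.7, -0.6]
finger_gap: 0.0856
clock: 15.42
ee_pos: [0.5771, -0.3581, 0.1002]
orientation: [[-0.0, 0.002, 1.0], [-1.0, -0.0, -0.0], [0.0, -1.0, 0.002]]
ft_force: [1.0, 0.4, 0.0]
finger_gap: 0.085
[ 0.57707296 -0.35851801  0.10035022] 15.4667
[253.01633315 210.28311717]
[ 0.57569687 -0.36046994] -0.660327895194821 0.007366145637906943
```

View pics/w9.png

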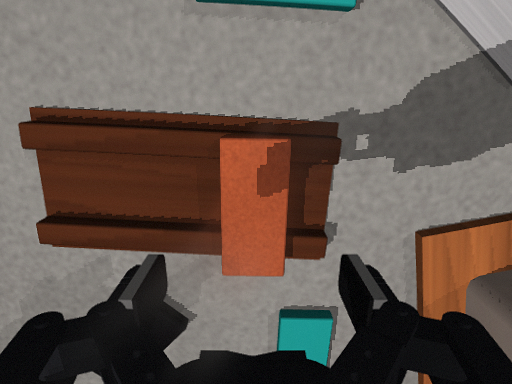

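```bash
python3 - <<'E'
from fit import *
cs=snap('side')
o,d=ray(cs,[[150+328/5-.4,160+267/5-.4]])
for y in(-.03,-.036,-.04): print(y,o+d[0]*((y-o[1])/d[0,1]))
E
```

```text
-0.03 [ 0.46288198 -0.03        0.0168582 ]
-0.036 [ 0.46319815 -0.036       0.02197661]
-0.04 [ 0.46340893 -0.04        0.02538888]
```

```bash
python3 -m pendant '[[[-0.05,-0.04,-1],[0,0,-0.4],0],[[-0.05,-0.04,-2],[0,0,-0.4],0],[[-0.05,-0.04,-2.8],[0,0,-0.4],0],[[-0.05,-0.04,-3.15],[0,0,-0.4],0],[[-0.05,-0.04,-3.15],[0,0,-0.4],0],[[-0.05,-0.04,-3.15],[0,0,-0.4],0]]'
python3 -m pendant '[[[0,0,0],[0,0,0],0.25],[[0,0,0],[0,0,0],0.35],[[0,0,0],[0,0,0],0.45],[[0,0,0],[0,0,0],0.6],[[0,0,0],[0,0,0],0.7],[[0,0,0],[0,0,0],0.7],[[0,0,0],[0,0,0],0.7]]'
python3 -m pendant '[[[0,0,0.1],[0,0,0],0.7],[[0,0,0.3],[0,0,0],0.7],[[0,0,0.7],[0,0,0],0.7],[[0,0,0.7],[0,0,0],0.7]]'
python3 - <<'E'
from fit import *
c=snap('wrist','w10.png');o=manip.get_obs();print(o['ee_pos'],o['clock'],o['finger_gap'])
cs=snap('side')
cv2.imwrite('pics/d10.png',cv2.resize(cs['frame'][245:345,200:330],None,fx=5,fy=5,interpolation=2))
E
```

```text
clock: 16.07
ee_pos: [0.575, -0.36, 0.0203]
orientation: [[-0.009, 0.0, 1.0], [-1.0, 0.0, -0.009], [-0.0, -1.0, 0.0]]
ft_force: [-0.3, -0.6, -0.1]
finger_gap: 0.0853
clock: 16.65
ee_pos: [0.576, -0.3607, 0.0218]
orientation: [[-0.009, 0.003, 1.0], [-1.0, -0.002, -0.009], [0.002, -1.0, 0.003]]
ft_force: [-0.2, 0.1, 6.8]
finger_gap: 0.0484
clock: 16.98
ee_pos: [0.5758, -0.3606, 0.0395]
orientation: [[-0.009, 0.002, 1.0], [-1.0, -0.001, -0.009], [0.001, -1.0, 0.002]]
ft_force: [1.7, -1.2, -1.3]
finger_gap: 0.0485
[ 0.57564909 -0.3605788   0.03885805] 17.0333 0.048228123663363945
```

View pics/w10.png

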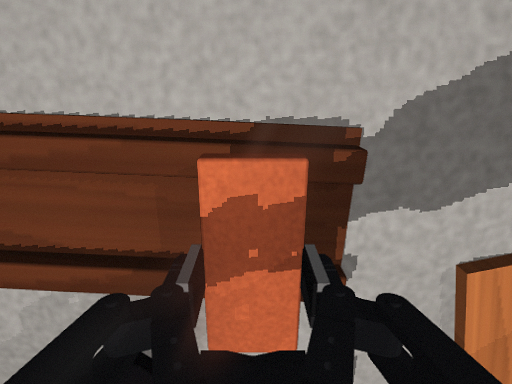

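View pics/d10.png

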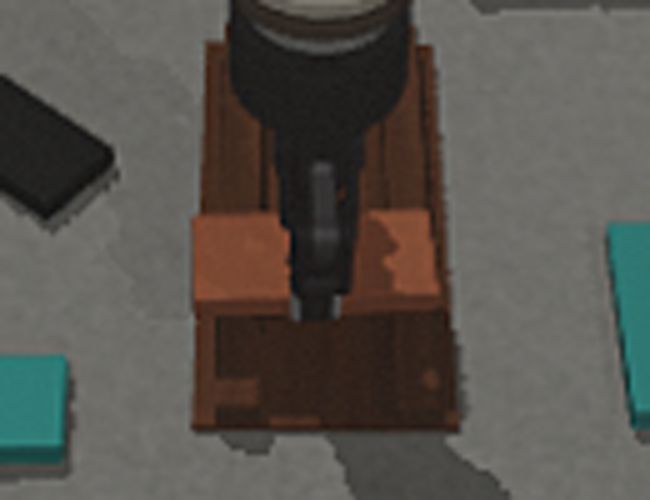

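```bash
python3 - <<'E'
from fit import *
cs=snap('side')
o,d=ray(cs,[[200+318/5-.4,245+318/5-.4],[200+270/5-.4,245+308/5-.4]])
for y in(-.385,-.391,-.395):
  for k in d: print(y,o+k*((y-o[1])/k[1]))
E
```

```text
-0.385 [ 0.57676083 -0.385       0.0344121 ]
-0.385 [ 0.55503307 -0.385       0.04291247]
-0.391 [ 0.57616677 -0.391       0.04225897]
-0.391 [ 0.55464682 -0.391       0.05067805]
-0.395 [ 0.57577073 -0.395       0.04749022]
-0.395 [ 0.55438931 -0.395       0.0558551 ]
```

```bash
python3 -m pendant '[[[0,0,0.8],[0,0,0],0.7],[[0,0,2],[0,0,0],0.7],[[-0.2,0.6,3],[0,0,0],0.7],[[-0.6,1.8,3.4],[0,0,0.5],0.7],[[-1,3.1,3.4],[0,0,1],0.7],[[-1.4,4.4,3.4],[0,0,1.5],0.7],[[-1.8,5.7,3.4],[0,0,1.5],0.7],[[-2.2,7,3.4],[0,0,1.5],0.7]]'
python3 -m pendant '[[[-0.4,1.2,0],[0,0,0],0.7],[[-0.8,2.5,0],[0,0,0],0.7],[[-1.2,3.8,0],[0,0,0],0.7],[[-1.6,5.1,0],[0,0,0],0.7],[[-2,6.3,0],[0,0,0],0.7],[[-2.3,7.1,0],[0,0,0],0.7],[[-2.37,7.42,0],[0,0,0],0.7],[[-2.37,7.42,0],[0,0,0],0.7]]'
python3 -m pendant '[[[0,0,-0.5],[0,0,0],0.7],[[0,0,-1],[0,0,0],0.7],[[0,0,-1],[0,0,0],0.7],[[0,0,-1],[0,0,0],0.7]]'
python3 - <<'E'
from fit import *
c=snap('wrist','w11.png');o=manip.get_obs();print(o['ee_pos'],o['clock'],o['finger_gap'],o['orientation'])
E
```

```text
clock: 17.8
ee_pos: [0.5186, -0.1837, 0.1222]
orientation: [[0.017, -0.0, 1.0], [-1.0, 0.0, 0.017], [-0.0, -1.0, -0.0]]
ft_force: [0.2, 0.5, -2.5]
finger_gap: 0.0481
clock: 18.47
ee_pos: [0.4598, 0.0026, 0.1224]
orientation: [[0.022, 0.0, 1.0], [-1.0, 0.0, 0.022], [-0.0, -1.0, 0.0]]
ft_force: [-0.1, -0.4, -2.2]
finger_gap: 0.0481
clock: 18.8
ee_pos: [0.4602, -0.0009, 0.0968]
orientation: [[0.015, -0.002, 1.0], [-1.0, -0.0, 0.015], [0.0, -1.0, -0.002]]
ft_force: [-0.0, -0.0, -1.3]
finger_gap: 0.0486
[ 0.46071227 -0.00060205  0.09733164] 18.85 0.04848876993681705 [[ 1.56970234e-02 -3.85547133e-04  9.99876720e-01]
 [-9.99876792e-01 -6.78556013e-05  1.56969984e-02]
 [ 6.17953033e-05 -9.99999923e-01 -3.86564762e-04]]
```

View pics/w11.png

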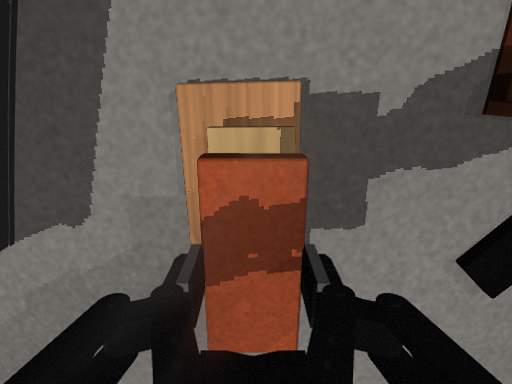

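The held tile is centred at column 253 over the sheet at column 251. I'll lower it.

```bash
python3 -m pendant '[[[0.02,0.02,-0.8],[0,0,0],0.7],[[0.02,0.02,-1.5],[0,0,0],0.7],[[0.02,0.02,-2],[0,0,0],0.7],[[0.02,0.02,-2.3],[0,0,0],0.7],[[0.02,0.02,-2.4],[0,0,0],0.7],[[0.02,0.02,-2.4],[0,0,0],0.7],[[0.02,0.02,-2.4],[0,0,0],0.7]]'
python3 -m pendant '[[[0,0,-0.04],[0,0,0],0.7],[[0,0,-0.06],[0,0,0],0.7],[[0,0,-0.06],[0,0,0],0.7]]'
python3 - <<'E'
from fit import *
cs=snap('side')
cv2.imwrite('pics/d12.png',cv2.resize(cs['frame'][160:240,150:290],None,fx=5,fy=5,interpolation=2))
E
```

```text
clock: 19.43
ee_pos: [0.4616, 0.0009, 0.0379]
orientation: [[0.017, 0.001, 1.0], [-1.0, -0.0, 0.017], [0.0, -1.0, 0.001]]
ft_force: [1.3, 0.8, -1.2]
finger_gap: 0.0482
clock: 19.68
ee_pos: [0.4613, 0.0008, 0.0363]
orientation: [[0.017, 0.001, 1.0], [-1.0, -0.0, 0.017], [0.0, -1.0, 0.001]]
ft_force: [-0.2, -1.2, -1.5]
finger_gap: 0.0483
```

View pics/d12.png

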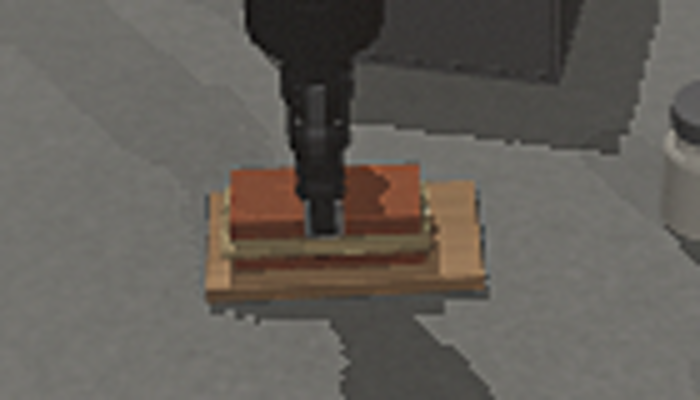

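```bash
python3 -m pendant '[[[0,-0.02,-0.03],[0,0,0],0.7],[[0,-0.02,-0.06],[0,0,0],0.7],[[0,-0.02,-0.06],[0,0,0],0.7],[[0,-0.02,-0.06],[0,0,0],0.7]]'
```

```text
clock: 20.07
ee_pos: [0.4608, 0.0004, 0.0343]
orientation: [[0.017, -0.0, 1.0], [-1.0, 0.0, 0.017], [-0.0, -1.0, -0.0]]
ft_force: [0.6, -0.5, -1.1]
finger_gap: 0.0485
```

```bash
python3 -m pendant '[[[0,0,-0.03],[0,0,0],0.7],[[0,0,-0.05],[0,0,0],0.7],[[0,0,-0.05],[0,0,0],0.7],[[0,0,-0.05],[0,0,0],0.7]]'
```

```text
clock: 20.4
ee_pos: [0.461, 0.0004, 0.0337]
orientation: [[0.017, 0.0, 1.0], [-1.0, -0.001, 0.017], [0.001, -1.0, 0.0]]
ft_force: [-2.8, 0.5, 8.6]
finger_gap: 0.0482
```

Contact came at the predicted height, so I release here.

```bash
python3 -m pendant '[[[0,0,0.02],[0,0,0],0.7],[[0,0,0.02],[0,0,0],0.4],[[0,0,0.02],[0,0,0],0.3],[[0,0,0.02],[0,0,0],0.2],[[0,0,0.02],[0,0,0],0],[[0,0,0.02],[0,0,0],0],[[0,0,0.02],[0,0,0],0]]'; python3 -m pendant '[[[0,0,0.4],[0,0,0],0],[[0,0,1],[0,0,0],0],[[0,0,2],[0,0,0],0],[[0,0,3],[0,0,0],0],[[0,0,4],[0,0,0],0],[[-0.5,-1,4.5],[0,0,0],0],[[-0.8,-2.5,5],[0,0,0],0],[[-0.8,-3,5],[0,0,0],0]]'
python3 -m pendant '[[[0,0,0],[0,0,0],0],[[0,0,0],[0,0,0],0],[[0,0,0],[0,0,0],0]]'
python3 - <<'E'
from fit import *
c=snap('wrist','w13.png');o=manip.get_obs();print(o['ee_pos'],o['clock'])
q=proj(c,[[.464,-.0007,.03]])[0]
for n,d,z in(('upper_tile',(.11,.05,.014),.032),):
  r=pick('wrist',c,n,q,40)
  if r:
    x,f=fit([r],d,z,[.464,0,0]);print(n,x[:2],np.degrees(x[2]),f)
cs=snap('side')
cv2.imwrite('pics/d13.png',cv2.resize(cs['frame'][160:240,150:290],None,fx=5,fy=5,interpolation=2))
E
```

```text
clock: 20.98
ee_pos: [0.4609, 0.0004, 0.0335]
orientation: [[0.017, -0.0, 1.0], [-1.0, 0.0, 0.017], [-0.0, -1.0, -0.0]]
ft_force: [0.3, -0.5, 0.2]
finger_gap: 0.0851
clock: 21.65
ee_pos: [0.4407, -0.0791, 0.1613]
orientation: [[0.014, 0.002, 1.0], [-1.0, -0.004, 0.014], [0.004, -1.0, 0.002]]
ft_force: [0.2, -1.6, -0.1]
finger_gap: 0.0857
clock: 21.9
ee_pos: [0.4409, -0.0736, 0.1588]
orientation: [[0.018, 0.0, 1.0], [-1.0, 0.001, 0.018], [-0.001, -1.0, 0.0]]
ft_force: [-0.3, 0.9, 0.1]
finger_gap: 0.0859
[ 0.4408481  -0.07316125  0.15856775] 21.95
upper_tile [ 0.46142044 -0.00097175] 1.145651442311052 0.012686262004405752
```

View pics/w13.png

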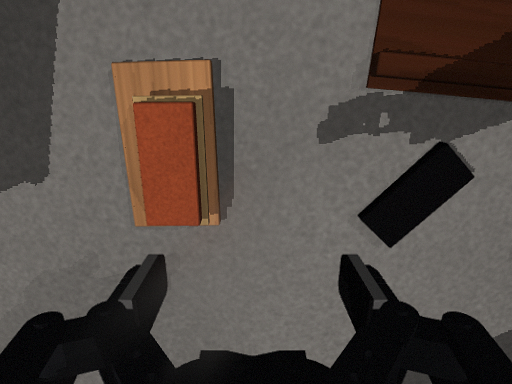

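View pics/d13.png

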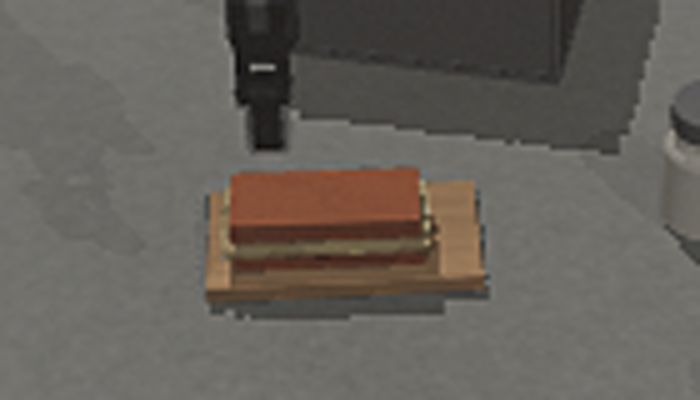

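The stack is square: the tile fits at (0.4614, -0.0010) and the sheet at (0.4611, -0.0012), with yaws about 1°. Next I move over the lid bar and turn the jaws along the box x.

```bash
python3 -m pendant '[[[0,0.2,1],[0,0,4],0],[[0,0.8,2.2],[0,0,9],0],[[0.1,1.8,3],[0,0,15],0],[[0.2,2.9,3],[0,0,21],0],[[0.2,4,3],[0,0,27],0],[[0.3,5.1,3],[0,0,33],0],[[0.3,6.2,3],[0,0,39],0],[[0.4,7.3,3],[0,0,45],0]]'
python3 -m pendant '[[[0.1,1.1,0],[0,0,6],0],[[0.2,2.3,0],[0,0,12],0],[[0.3,3.5,0],[0,0,18],0],[[0.4,4.7,0],[0,0,24],0],[[0.5,5.9,0],[0,0,28],0],[[0.5,7.1,0],[0,0,30.7],0],[[0.5,8.2,0],[0,0,30.7],0],[[0.5,8.6,0],[0,0,30.7],0]]'
python3 -m pendant '[[[0,0,0],[0,0,0],0],[[0,0,0],[0,0,0],0],[[0,0,0],[0,0,0],0]]'
python3 - <<'E'
from fit import *
c=snap('wrist','w14.png');o=manip.get_obs();print(o['ee_pos'],o['clock'],np.round(o['joint_pos'],1),np.round(o['orientation'],3))
a=np.radians(-13.3);B=np.array([.4635,.324,.15]);y=np.array([-np.sin(a),np.cos(a),0])
print(proj(c,[B-.055*y,B,B+.055*y]))
E
```

```text
clock: 22.72
ee_pos: [0.4501, 0.1103, 0.2335]
orientation: [[0.724, -0.0, 0.69], [-0.69, -0.0, 0.724], [-0.0, -1.0, -0.0]]
ft_force: [0.7, -0.8, -0.6]
finger_gap: 0.085
clock: 23.38
ee_pos: [0.4611, 0.3286, 0.2335]
orientation: [[0.975, -0.002, 0.224], [-0.224, 0.004, 0.975], [-0.002, -1.0, 0.003]]
ft_force: [-0.6, 0.5, -0.1]
finger_gap: 0.0855
clock: 23.63
ee_pos: [0.4634, 0.3216, 0.2331]
orientation: [[0.973, -0.001, 0.231], [-0.231, -0.002, 0.973], [-0.0, -1.0, -0.002]]
ft_force: [0.2, 0.8, -0.7]
finger_gap: 0.0853
[0.46371776 0.32120427 0.23317762] 23.6833 [  4.6  27.4 -55.2 100.6  24.7  65.1 -71.7] [[ 0.973 -0.     0.232]
 [-0.232 -0.002  0.973]
 [ 0.    -1.    -0.002]]
[[252.14473144 260.33424302]
 [252.13093284 199.01395944]
 [252.11594607 127.96097068]]
```

View pics/w14.png

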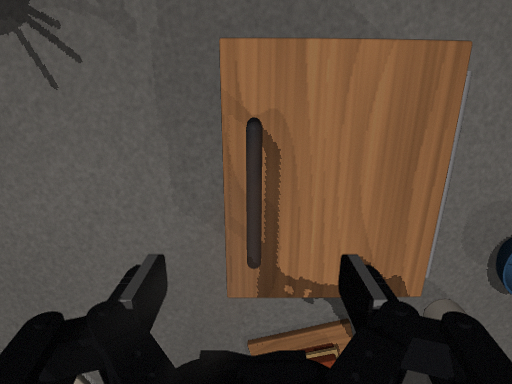

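The bar appears vertical at column 254, rows 118-267, as predicted and centred between the fingers. I'll descend and pinch it.

```bash
python3 -m pendant '[[[0,0.1,-1],[0,0,0],0],[[0,0.1,-2],[0,0,0],0],[[0,0.1,-3],[0,0,0],0],[[0,0.1,-3.7],[0,0,0],0],[[0,0.1,-4.05],[0,0,0],0.2],[[0,0.1,-4.05],[0,0,0],0.4],[[0,0.1,-4.05],[0,0,0],0.6],[[0,0.1,-4.05],[0,0,0],0.8]]'
python3 -m pendant '[[[0,0,0],[0,0,0],1],[[0,0,0],[0,0,0],1],[[0,0,0],[0,0,0],1],[[0,0,0],[0,0,0],1],[[0,0,0],[0,0,0],1],[[0,0,0],[0,0,0],1]]'
python3 - <<'E'
from fit import *
c=snap('side');o=manip.get_obs();print(o['ee_pos'],o['clock'],o['finger_gap'],o['ft_force'])
cv2.imwrite('pics/d15.png',cv2.resize(c['frame'][60:220,150:310],None,fx=3.5,fy=3.5,interpolation=2))
E
```

```text
clock: 24.35
ee_pos: [0.4643, 0.3257, 0.1337]
orientation: [[0.973, 0.002, 0.231], [-0.231, 0.001, 0.973], [0.001, -1.0, 0.001]]
ft_force: [-0.5, 0.2, -0.1]
finger_gap: 0.0389
clock: 24.85
ee_pos: [0.4653, 0.3256, 0.1337]
orientation: [[0.973, 0.003, 0.231], [-0.231, 0.001, 0.973], [0.003, -1.0, 0.001]]
ft_force: [2.6, -1.5, 6.3]
finger_gap: 0.0098
[0.46524437 0.32560912 0.13369359] 24.9 0.009984679084288406 [ 3.04390232 -1.07233673  5.90082224]
```

View pics/d15.png

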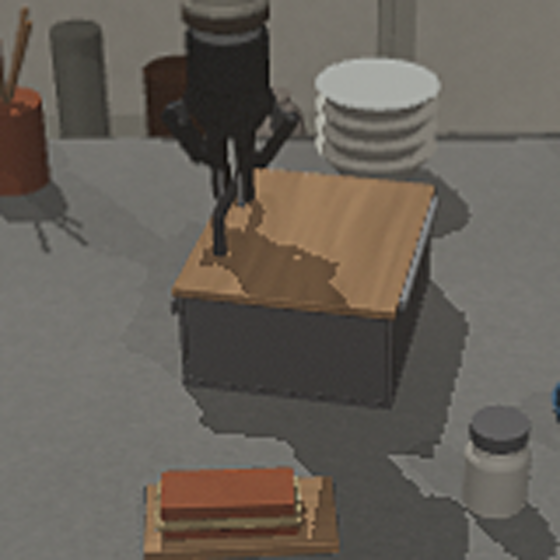

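Pinched at a 10 mm gap. I raise the lid along its arc to 20° first.

```bash
python3 -m pendant '[[[0.08,-0.02,0.3],[0,0,0],1],[[0.19,-0.04,0.62],[0,0,0],1],[[0.3,-0.07,0.92],[0,0,0],1],[[0.42,-0.1,1.22],[0,0,0],1],[[0.56,-0.13,1.51],[0,0,0],1],[[0.71,-0.17,1.8],[0,0,0],1],[[0.88,-0.21,2.08],[0,0,0],1],[[1.05,-0.25,2.35],[0,0,0],1]]'
python3 -m pendant '[[[0,0,0],[0,0,0],1],[[0,0,0],[0,0,0],1]]'
```

```text
clock: 25.57
ee_pos: [0.4894, 0.3198, 0.1912]
orientation: [[0.973, -0.001, 0.23], [-0.23, 0.001, 0.973], [-0.001, -1.0, 0.001]]
ft_force: [3.2, 3.2, -7.7]
finger_gap: 0.0097
clock: 25.73
ee_pos: [0.4893, 0.3197, 0.1911]
orientation: [[0.973, -0.0, 0.23], [-0.23, 0.001, 0.973], [-0.0, -1.0, 0.001]]
ft_force: [2.3, 3.4, -5.7]
finger_gap: 0.0101
```

```bash
python3 -m pendant '[[[0.19,-0.05,0.26],[0,0,0],1],[[0.38,-0.09,0.51],[0,0,0],1],[[0.59,-0.14,0.76],[0,0,0],1],[[0.81,-0.19,1.0],[0,0,0],1],[[1.03,-0.25,1.22],[0,0,0],1],[[1.27,-0.3,1.44],[0,0,0],1],[[1.51,-0.36,1.65],[0,0,0],1],[[1.77,-0.42,1.84],[0,0,0],1]]'
python3 -m pendant '[[[0.26,-0.06,0.18],[0,0,0],1],[[0.53,-0.12,0.35],[0,0,0],1],[[0.53,-0.12,0.35],[0,0,0],1],[[0.53,-0.12,0.35],[0,0,0],1],[[0.53,-0.12,0.35],[0,0,0],1]]'
python3 - <<'E'
from fit import *
from scipy.optimize import minimize_scalar
c=snap('side');o=manip.get_obs();print(o['ee_pos'],o['clock'],o['finger_gap'],o['ft_force'])
s=snap('scene')
H=np.array([.6387,.2827,.103]);a=np.radians(-13.3);ex=np.array([np.cos(a),np.sin(a),0]);ey=np.array([-np.sin(a),np.cos(a),0]);ez=np.array([0,0,1.])
ee=np.array(o['ee_pos'])+[0,0,.0165]; d=ee-H; print('angle from tcp',np.degrees(np.arctan2(d[2],-(d@ex)))-14.63,'R',np.hypot(d[2],d@ex))
im=[]
for cc,(x0,y0) in((c,(150,40)),(s,(260,20))):
    f=cc['frame'].copy()
    t=np.radians(45);lx=np.cos(t)*ex-np.sin(t)*ez;lz=np.sin(t)*ex+np.cos(t)*ez
    P=[H+u*lx+v*ey+.007*lz for u,v in((-.207,-.123),(-.207,.123),(-.001,.123),(-.001,-.123))]
    cv2.polylines(f,[np.round(proj(cc,P)).astype(int)],1,(0,255,0))
    im.append(cv2.resize(f[y0:y0+190,x0:x0+140],None,fx=2.8,fy=2.8,interpolation=2))
cv2.imwrite('pics/f.png',np.hstack(im))
print([ (round(r['confidence'],2)) for r in manip.cut_out('scene','lid')])
E
```

```text
clock: 26.4
ee_pos: [0.5307, 0.31, 0.2382]
orientation: [[0.974, -0.005, 0.228], [-0.228, -0.0, 0.974], [-0.005, -1.0, -0.001]]
ft_force: [-10.8, 1.9, 7.4]
finger_gap: 0.0095
clock: 26.82
ee_pos: [0.5434, 0.307, 0.2478]
orientation: [[0.974, -0.005, 0.228], [-0.228, -0.001, 0.974], [-0.004, -1.0, -0.002]]
ft_force: [-12.8, 0.9, 11.7]
finger_gap: 0.0099
[0.54336549 0.30696966 0.24768886] 26.8667 0.009429512861777647 [-12.18656998   0.04902936  10.72850971]
angle from tcp 43.97759860537353 R 0.18882979102872274
[]
```

View pics/f.png

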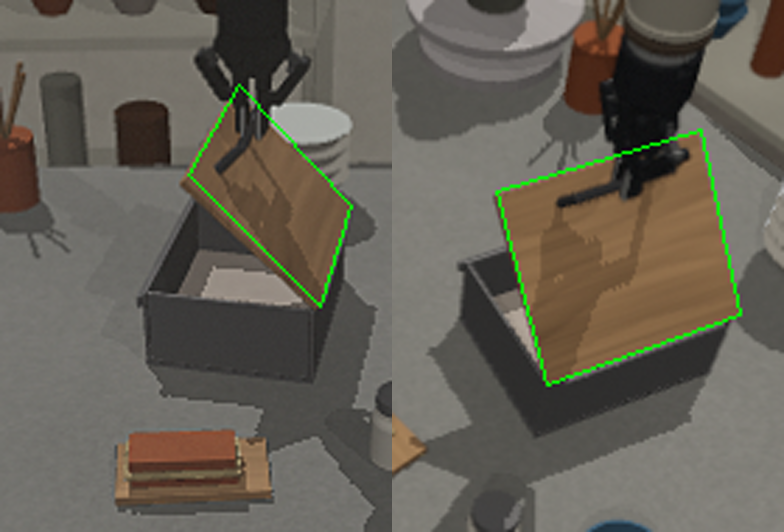

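The lid top face coincides with the projected 45° outline in both views, and the stack is intact. I'll hold, check stillness and the stack, then hand in.

```bash
python3 -m pendant '[[[0,0,0],[0,0,0],1],[[0,0,0],[0,0,0],1],[[0,0,0],[0,0,0],1],[[0,0,0],[0,0,0],1],[[0,0,0],[0,0,0],1],[[0,0,0],[0,0,0],1],[[0,0,0],[0,0,0],1],[[0,0,0],[0,0,0],1]]'
python3 - <<'E'
from fit import *
c=snap('side');s=snap('scene');o=manip.get_obs();print(o['ee_pos'],o['clock'],o['finger_gap'],np.round(o['dq'],2))
for n,cc in(('scene',s),('side',c)):
    for t in('glaze_jar','bowl','brush'):
        for r in manip.landmark_of(n,t)[:1]: print(n,t,onz(cc,[r['location']],0)[0])
cv2.imwrite('pics/g.png',np.hstack([cv2.resize(c['frame'][60:260,150:390],(400,333)),cv2.resize(s['frame'][50:330,90:400],(369,333))]))
E
```

```text
clock: 27.63
ee_pos: [0.5433, 0.307, 0.2477]
orientation: [[0.974, -0.005, 0.227], [-0.227, -0.001, 0.974], [-0.004, -1.0, -0.002]]
ft_force: [-10.7, -0.2, 10.8]
finger_gap: 0.0099
[0.54333505 0.3069434  0.24766172] 27.7333 0.009811039931320351 [-0.06  0.03  0.08 -0.08  0.13 -0.04 -0.03]
scene glaze_jar [0.6894945  0.02728285 0.        ]
scene bowl [0.806868   0.11092586 0.        ]
scene brush [ 7.73518748e-01 -1.26883932e-01 -1.11022302e-16]
side glaze_jar [0.68911247 0.02797081 0.        ]
side bowl [0.79115797 0.11758975 0.        ]
side brush [ 0.776045   -0.11496795  0.        ]
```

View pics/g.png

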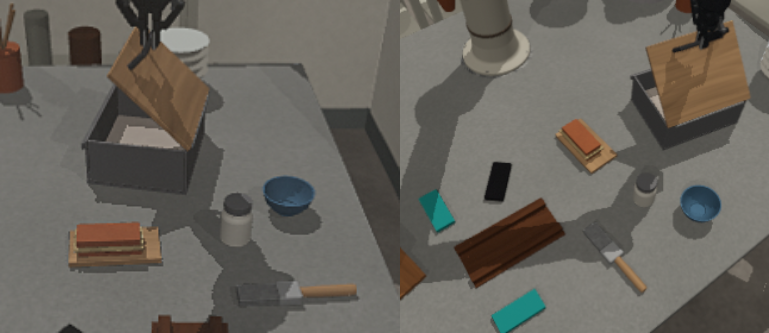

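The lid is still and raised, the stack is square, and the jar, bowl and brush are in place.

```bash
python3 -c "
from station import manip
print(manip.close_job())"
```

```text
the job is handed in; nothing more can be done
None
```

I laid the separator on the lower tile and the rack's tile on the separator. I then pinched the lid's bar, raised the lid, and handed the job in at about 28 s while still holding it open. The hand-in gave no verdict.

What my last checks showed:
- **Separator:** the wrist camera put it at (0.461, -0.001), yaw 0.9°. My estimates of the lower tile were between (0.463, -0.001) and (0.465, -0.001), yaw about 1°, so the offset is roughly 2–4 mm, against the 10 mm allowed.
- **Upper tile:** it is at (0.461, -0.001), yaw 1.1°, within about 1 mm of the separator.
- **Set-downs:** both touched down under light force (18 N for the separator, 9 N for the tile) before release.
- **Lid:** the gripper position works out to about 44°. The lid's outline matched a projected 45° outline in the scene view, and nearly so in the side view. The arm stayed still for 0.8 s of holding, with a steady force of about 15 N on the tool.
- **Jar, bowl and brush:** before and after positions differ by up to about 12 mm. The network's readings from the two cameras differ from each other by about as much, and the pictures show no movement.

The network missed things in some pictures: the separator and lower tile once in the wrist view, and the raised lid at the end. I repeated the separator and lower-tile measurements from closer. For the lid angle I relied on the gripper position and the outlines.

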